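Rock the treat plate out of its flush nest and set it to dry

TASK

The glazed treat plate lies flush in the feeder box, with no room for fingers: press gently on one end so that the rocking floor tips it and the other end comes up (only one of the two ends will go down, find out which by feel and never force the solid one), then take the plate by its raised end and lift it out. Lay it down flat on the two-rail drying stand, blue face up, centred and lengthwise along the rails, without dropping it, and let go. Leave the bowl, ball, scoop, comb, brush, jar and spray bottle where they are.

Things in the scene. Friction and masses are not known exactly. Their poses are not given: they have to be found in the camera images.
- tile: Treat plate: white ceramic slab with a blue glazed, speckled upper face, 62 mm (its x) by 130 mm (its y) by 12 mm thick (z), 0.16 to 0.32 kg. Origin at its centre; z points out of the blue face. It looks the same from both ends. It starts lying flat in the feeder box, upper face flush with the rim.
- nest_rim (a point): Centre of the pocket of the feeder box, at rim height. The box is a pale timber block with green stripes on its sides, 130 mm (x) by 200 mm (y) by 52 mm high, fixed to the bench; z up. Its pocket is 66 mm (x) by 135 mm (y): gaps of only about 2 mm remain round the plate.
- pivot (a point): Middle of the pivot axis (x) of the rocking floor that carries the plate, 12 mm below the rim. Stiff: about 5 N pressed 45 mm from the centre turns it, and it stays where it is left. It tips at most 0.42 rad: the spot 45 mm from the centre is then about 18 mm below the rim and the underside of the other end about 14 mm above it.
- nest: The same feeder box; origin at the centre of its underside. Only one end of its pocket (+y or -y) is hollow, so that the plate can go down there. Under the other end a hidden solid block stops the plate at once. Nothing shows which; it differs between starts. Pressing with over 45 N on the plate while it is level is forcing it.
- stand_top (a point): Centre of the top of the drying stand, 45 mm above the bench. Dark timber, fixed: two rails along y, each 14 mm wide, 150 mm long, 32 mm deep, 34 mm apart between centres (48 mm over all), joined by two 50 mm ties at the bench. z up. The plate lies across both rails, its y along them (either way round), overhanging 7 mm at each side: room for fingers.
- bowl: Speckled cream ceramic feed bowl, rim 130 mm across, 50 mm high; origin at the centre of its underside. Bystander.
- ball: Woven willow chew ball, 60 mm across, with a slightly flattened foot; origin under its centre. Bystander.
- scoop: Green plastic scoop, about 185 mm long and 38 mm high, handle to its -x; origin under the middle. Bystander.
- comb: Flat stainless steel comb, 150 mm along its y, 5 mm thick; origin under its spine. Bystander.
- brush: Hand brush lying on the bench, handle to its -x. Bystander.
- pellets: Closed glass jar with a green cap, 90 mm across, 160 mm high; origin at the centre of its underside. Bystander.
- spray: White plastic bottle, 70 mm across, 190 mm high; origin at the centre of its underside. Bystander.
Mind the look-alikes: they are no part of the job. Of the things that look like the tile, the smallest one is meant.

How it is judged:
By the outcome, as a careful person would: the job done as asked, in the order asked, and still so for the second after the job is handed in, with the robot touching nothing.
It also fails if it takes over 51 s, if anything falls off the work surface, if the arm or the gripper's body presses on something with over 40 N, if the wrist force passes 120 N, or if a joint passes its speed limit or range.

ROBOT

A 6-joint arm with a two-finger parallel gripper is mounted at the origin on the work surface. World frame = base frame: x ahead of the robot, y to its left, z up, the work surface at z = 0. Lengths are in mm, angles in degrees, forces in N, time in s.
With the tool pointing down it reaches from about 250 to 775 mm from the base axis. Payload 8.9 kg.
Tool frame: the origin (TCP) lies midway between the tips of the shut fingers; the grasp point (between the pads) lies r.grasp_offset behind it (r.grasp_offset is the distance from the TCP to the grasp point, in mm); z points along the fingers, y is the line along which they close (so a half turn about z gives the same grasp; the last joint's range is limited). The gripper opens to 85 mm and grips with 20 to 120 N. Pads are 22 mm wide; open, the fingers measure 114 mm over their backs; the gripper's body (76 mm by 85 mm) begins 54 mm behind the grasp point. The pads swing forward as they close: fully open they stand 13 mm farther back than shut.
Start: joints at [-77.309, 16.656, -8.789, 64.555, 0, 82.019], TCP at [185.338, -491.196, 195.205] pointing down, gripper open.
Joint ranges: [-144.48, 144.48], [-52.06, 99.96], [-74.48, 78.29], [-112.23, 115.85], [-86.99, 84.42], [-180, 180]. Speed limits (degrees/s): [127.2, 127.2, 159.86, 180, 180, 180].

INTERFACE

Orientations are given as a 3x3 rotation matrix whose columns are the frame's x, y, z axes.
In Python, from plant import r gives the robot as it stands.
- The arm moves only by the tool arm_command, never from a script. Its argument "plan" is a list of rows, each a list of 7 numbers: the closure, from 0 (fully open) to 1 (shut), then the shift along the tool's x, y, z in cm, then the turn, a rotation vector about the tool's x, y, z in rad. In form: [[grip, tx, ty, tz, wx, wy, wz], ...]. A call has 1 to 12 rows; each row is the pose to reach, as a shift and turn from the pose commanded when the call began, along the tool's axes at that moment; what a row does not reach only later rows make up. A row lasts 1/12 s, in which the tool goes at most 41.7 mm and 7.16 degrees, less where a joint would pass 70% of its speed; a pose out of reach is approached as far as the arm can. A call with a gripper value outside its range is refused whole. The fingers move at their own pace and stop on an object; "grip_force" is the grip in N (left out, the last holds). Time passes only in rows, so rows that repeat a pose let the fingers close. It gives the time, the measured TCP pose, the force, the opening and the grip force at its end, in the units of the state.
- r.read_state(): the state, without advancing time (a new reading comes with each control period).
- r.get_image(name): name is "side" or "top"; returns (picture, depth): 384x512x3 uint8, red, green, blue; 384x512 float32, mm along the optical axis (not along the pixel's ray), 0 where there is no reading.
- r.get_calibration(name): a dict with "intrinsics" (3x3 intrinsics, pixels), "eye" and "rotation" of the camera in the world. Camera axes: x right, y up, looking along -z (the intrinsics and any distortion apply to the point x, -y, -z); pixel columns grow to the right and rows downward; lengths in mm; the calibration is good to about 2 mm. A picture is of the moment at which its call begins. get_calibration takes no time and is no camera call.
- r.hand_in(): hands the job in; it is judged then, once.
The state is a dict: "time": time; "joint_positions": joint angles; "qd": joint speeds; "tau": joint torques, N m; "ee_pos": TCP position; "eef_rot": TCP orientation; "ft_force": force on the tool from outside, world axes, zero at the start; "moment": the same for the moment, N m; "finger_gap": finger opening in mm; "gripper_force": force on a finger pad.
Only numpy, scipy, OpenCV 4.12 (cv2) and the standard library are available. Lean on these libraries where they do the work, as an engineer would, in place of code of your own. Each camera call takes 0.05 s, during which the arm holds its last target. There are 200 camera calls.

## Working session

There is one attempt and no reset: what is moved stays moved. The work goes in short steps, Python scripts to look and compute and a tool call to move; the robot and the scene stay as the last step left them, time stands still between calls to the robot, and variables do not carry over. Pictures are saved under pics/ and viewed, at most 10 in all, crops included, and the job is handed in when it is done.

Besides the shell and the picture viewer there is one more tool, called after "Request:" by a JSON object that holds its "fn" and its "kwargs", one argument or row to a line. arm_command: Moves the arm, as the interface text tells. Its arguments: {"type":"object","properties":{"plan":{"type":"array","items":{"type":"array","items":{"type":"number"}}},"grip_force":{"type":"number"}},"required":["plan"]}

```bash
ls; mkdir -p pics; python3 - <<'E'
from plant import r
import cv2,numpy as np
for n in("top","side"):
    im,d=r.get_image(n); np.savez(f"pics/{n}0.npz",im=im,d=d)
    cv2.imwrite(f"pics/{n}0.png",im[:,:,::-1])
    c=r.get_calibration(n); print(n,c)
print(r.read_state(), r.grasp_offset)
E
```

```text
pics
top {'intrinsics': array([[454.83192286,   0.        , 253.73558085],
       [  0.        , 454.83192286, 200.79059423],
       [  0.        ,   0.        ,   1.        ]]), 'eye': array([ 365.83254227,  -12.35657012, 1818.86854805]), 'rotation': array([[-0.01504408,  0.9967129 , -0.07960575],
       [-0.99985601, -0.01562097, -0.00662907],
       [-0.0078508 ,  0.07949456,  0.99680438]])}
side {'intrinsics': array([[432.37305563,   0.        , 259.14153097],
       [  0.        , 432.37305563, 192.23785218],
       [  0.        ,   0.        ,   1.        ]]), 'eye': array([-307.52300461,  932.26512483, 1119.28657192]), 'rotation': array([[-0.75891483,  0.43060457, -0.48849563],
       [-0.65109271, -0.48880412,  0.58064517],
       [ 0.01124979,  0.75871618,  0.65132419]])}
{'time': 0.1, 'joint_positions': array([-7.73085961e+01,  1.66871514e+01, -8.82494542e+00,  6.45569110e+01,
       -1.51110971e-04,  8.20191688e+01]), 'qd': array([ 0.02075498, -0.07992436,  0.07206626,  0.04503434,  0.00612155,
       -0.04821694]), 'tau': array([ 4.53578014e-05, -5.37980032e+01,  3.31918859e+01,  9.26706096e-03,
       -1.39497270e-04,  1.25922334e-06]), 'ee_pos': array([ 185.24598552, -490.76464622,  194.68834229]), 'eef_rot': array([[ 9.35615232e-01,  3.53021339e-01, -2.67182134e-04],
       [ 3.53021402e-01, -9.35614510e-01,  1.17440606e-03],
       [ 1.64610918e-04, -1.19311321e-03, -9.99999275e-01]]), 'ft_force': array([ 0.67707244, -0.07912876,  0.45718924]), 'moment': array([-0.01595299,  0.01885784,  0.06820763]), 'gripper_force': 0.0, 'finger_gap': 85.46943614412598} 18.700000000000003
```

View pics/top0.png

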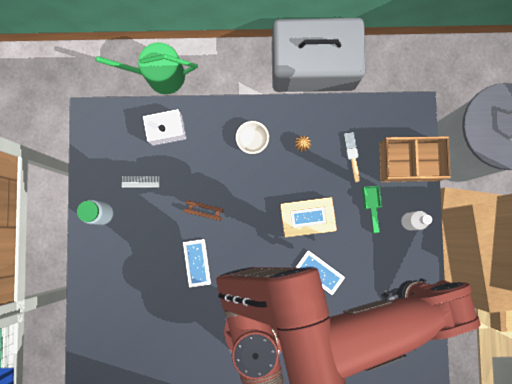

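View pics/side0.png

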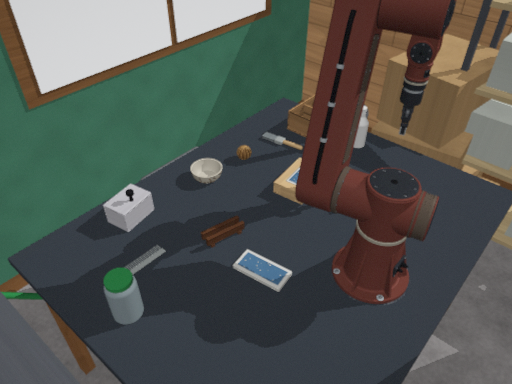

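The top view shows the feeder box with its plate at (310,216), the brown two-rail stand at (204,210), and two larger look-alikes on the bench at (196,263) and (320,271). The side view shows the stand at (223,232) and the box at (297,180), partly hidden by the arm. Next I measure both.

```bash
cat > h.py <<'E'
import numpy as np,cv2
from plant import r
def ray(n,uv,z):
    c=r.get_calibration(n);uv=np.atleast_2d(uv).astype(float);K=c["intrinsics"]
    d=np.c_[(uv[:,0]-K[0,2])/K[0,0],-(uv[:,1]-K[1,2])/K[1,1],-np.ones(len(uv))]@c["rotation"].T
    return c["eye"]+d*((z-c["eye"][2])/d[:,2])[:,None]
def pts(n,d,mask):
    v,u=np.nonzero(mask&(d>0));c=r.get_calibration(n);K=c["intrinsics"];z=d[v,u]
    return c["eye"]+np.c_[(u-K[0,2])/K[0,0]*z,-(v-K[1,2])/K[1,1]*z,-z]@c["rotation"].T
def rect(n,mask,z):
    v,u=np.nonzero(mask);P=ray(n,np.c_[u,v],z)[:,:2].astype(np.float32)
    (c,s,a)=cv2.minAreaRect(P);b=cv2.boxPoints((c,s,a))
    e=[b[1]-b[0],b[2]-b[1]];l=max(e,key=np.linalg.norm)
    return np.array(c),np.array(s),np.degrees(np.arctan2(l[1],l[0]))%180
def big(m,x0,x1,y0,y1):
    k=np.zeros(m.shape,bool);k[y0:y1,x0:x1]=m[y0:y1,x0:x1]
    n,l,s,_=cv2.connectedComponentsWithStats(k.astype(np.uint8));i=1+np.argmax(s[1:,4]);return l==i
E
python3 - <<'E'
from h import *
f=np.load("pics/top0.npz");im,d=f["im"],f["d"];hsv=cv2.cvtColor(im,cv2.COLOR_RGB2HSV)
H,S,V=[hsv[:,:,i].astype(int) for i in range(3)]
P=pts("top",d,np.ones_like(d,bool)&(d>0));Z=np.zeros(d.shape);Z[d>0]=P[:,2]
print("bench z",np.median(Z[240:260,100:150]), "box z",np.median(Z[208:226,300:320]))
blue=big((H>95)&(H<125)&(S>100)&(V>90),275,342,190,240);print("blue",rect("top",blue,52),blue.sum())
box=big((V>120)&(Z>40)&(Z<65),270,345,190,245);print("box",rect("top",box,52),box.sum())
st=big((Z>35)&(Z<60),175,232,190,230)
for nm,m in(("stand z",st),("stand col",big(((H<15)|(H>170))&(S>90)&(V>50),175,232,190,230))): print(nm,rect("top",m,45),m.sum(),ray("top",np.argwhere(m)[:,::-1].mean(0),45))
cr=np.hstack([im[185:250,265:350],im[185:250,165:250]]);cv2.imwrite("pics/cr.png",cv2.resize(cr[:,:,::-1],None,fx=4.5,fy=4.5,interpolation=cv2.INTER_CUBIC))
E
```

```text
bench z -1.0146058290099518 box z 50.85790237074093
blue (array([ 441.50567627, -210.78570557]), array([ 37.96483231, 105.41668701]), np.float32(96.5485)) 227
box (array([ 442.45669556, -209.24679565]), array([129.84104919, 200.54370117]), np.float32(96.46745)) 1671
stand z (array([493.0322876 , 196.09402466]), array([149.4559021 ,  14.23495197]), np.float32(75.0879)) 139 [[493.03898626 196.3230044   45.        ]]
stand col (array([474.82583618, 198.38049316]), array([146.39810181,  47.20654297]), np.float32(75.71904)) 281 [[475.06570125 198.73941698  45.        ]]
```

View pics/cr.png

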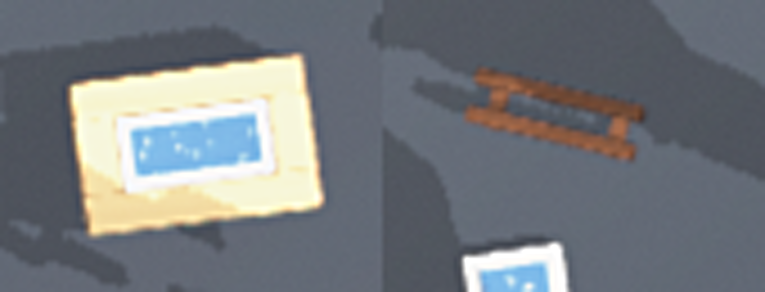

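The crop shows the box with the plate flush in it on the left, and the stand rails on the right. The measured sizes agree with the given ones: box 130x200 at z of about 51, stand about 146x47.
- **Box:** centre (442,-210), yaw 96.5.
- **Stand:** centre (475.7,199.5), yaw 75.4.

I will hover over the +y end with the fingers shut.

Request:
{"fn": "arm_command", "kwargs": {
  "plan": [
    [1, 35.1, -21.6, 6, 0, 0, -1.323],
    [1, 35.1, -21.6, 6, 0, 0, -1.323],
    [1, 35.1, -21.6, 6, 0, 0, -1.323],
    [1, 35.1, -21.6, 6, 0, 0, -1.323],
    [1, 35.1, -21.6, 6, 0, 0, -1.323],
    [1, 35.1, -21.6, 6, 0, 0, -1.323],
    [1, 35.1, -21.6, 6, 0, 0, -1.323],
    [1, 35.1, -21.6, 6, 0, 0, -1.323],
    [1, 35.1, -21.6, 11, 0, 0, -1.323],
    [1, 35.1, -21.6, 11, 0, 0, -1.323],
    [1, 35.1, -21.6, 11, 0, 0, -1.323],
    [1, 35.1, -21.6, 11, 0, 0, -1.323]
  ],
  "grip_force": 20
}}

```text
time: 1.1
ee_pos: [437.0, -161.5, 82.5]
eef_rot: [[-0.121, 0.993, -0.004], [0.993, 0.121, 0.003], [0.003, -0.003, -1.0]]
ft_force: [-0.7, -0.1, -0.0]
finger_gap: -0.0
gripper_force: 0.0
```

Request:
{"fn": "arm_command", "kwargs": {
  "plan": [
    [1, 0, 0, 1.5, 0, 0, 0],
    [1, 0, 0, 2.4, 0, 0, 0],
    [1, 0, 0, 2.8, 0, 0, 0],
    [1, 0, 0, 2.8, 0, 0, 0]
  ]
}}

```text
time: 1.43
ee_pos: [436.6, -165.4, 56.6]
eef_rot: [[-0.111, 0.994, -0.001], [0.994, 0.111, 0.001], [0.001, -0.001, -1.0]]
ft_force: [-0.2, -0.0, 0.7]
finger_gap: -0.2
gripper_force: 0.0
```

Request:
{"fn": "arm_command", "kwargs": {
  "plan": [
    [1, 0, 0, 0.3, 0, 0, 0],
    [1, 0, 0, 0.45, 0, 0, 0],
    [1, 0, 0, 0.55, 0, 0, 0],
    [1, 0, 0, 0.55, 0, 0, 0]
  ]
}}

```text
time: 1.77
ee_pos: [437.5, -165.4, 51.9]
eef_rot: [[-0.112, 0.994, 0.0], [0.994, 0.112, -0.0], [-0.0, 0.0, -1.0]]
ft_force: [0.1, 0.1, -0.0]
finger_gap: 0.4
gripper_force: 0.0
```

Request:
{"fn": "arm_command", "kwargs": {
  "plan": [
    [1, 0, 0, 0.1, 0, 0, 0],
    [1, 0, 0, 0.15, 0, 0, 0],
    [1, 0, 0, 0.2, 0, 0, 0],
    [1, 0, 0, 0.2, 0, 0, 0]
  ]
}}

```text
time: 2.1
ee_pos: [437.5, -165.2, 49.7]
eef_rot: [[-0.113, 0.994, -0.0], [0.994, 0.113, -0.0], [-0.0, -0.0, -1.0]]
ft_force: [-0.2, 0.5, -0.3]
finger_gap: -0.1
gripper_force: 0.0
```

Request:
{"fn": "arm_command", "kwargs": {
  "plan": [
    [1, 0, 0, 0.1, 0, 0, 0],
    [1, 0, 0, 0.15, 0, 0, 0],
    [1, 0, 0, 0.15, 0, 0, 0]
  ]
}}

```text
time: 2.35
ee_pos: [437.4, -165.1, 48.1]
eef_rot: [[-0.113, 0.994, -0.0], [0.994, 0.113, 0.0], [0.0, -0.0, -1.0]]
ft_force: [0.4, 0.1, -0.3]
finger_gap: -0.1
gripper_force: 0.0
```

Request:
{"fn": "arm_command", "kwargs": {
  "plan": [
    [1, 0, 0, 0.1, 0, 0, 0],
    [1, 0, 0, 0.2, 0, 0, 0]
  ]
}}

```text
time: 2.52
ee_pos: [437.5, -165.2, 46.1]
eef_rot: [[-0.113, 0.994, 0.0], [0.994, 0.113, -0.0], [-0.0, 0.0, -1.0]]
ft_force: [0.3, -0.1, 0.3]
finger_gap: 0.1
gripper_force: 0.0
```

No force at all at z=46, so I look.

```bash
python3 - <<'E'
from h import *
a,d=r.get_image("top");b,e=r.get_image("side")
np.savez("pics/1.npz",a=a,d=d,b=b,e=e)
f=lambda i:cv2.resize(i[:,:,::-1],None,fx=4,fy=4,interpolation=cv2.INTER_CUBIC)
cv2.imwrite("pics/c1.png",np.hstack([f(a[170:260,260:355]),f(b[130:220,260:355])]))
E
```

```text
(no output)
```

View pics/c1.png

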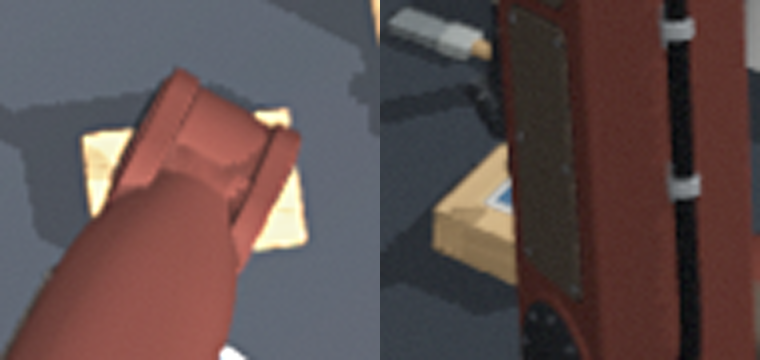

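The arm hides the fingers and the far end. The visible corner of the plate at +y (505,195) still looks seated in the pocket. I keep going down in small steps and read the force while moving.

Request:
{"fn": "arm_command", "kwargs": {
  "plan": [
    [1, 0, 0, 0.15, 0, 0, 0],
    [1, 0, 0, 0.3, 0, 0, 0]
  ]
}}

```text
time: 2.78
ee_pos: [437.5, -165.2, 43.1]
eef_rot: [[-0.113, 0.994, 0.0], [0.994, 0.113, -0.0], [-0.0, 0.0, -1.0]]
ft_force: [1.5, 0.6, -0.1]
finger_gap: -0.3
gripper_force: 0.0
```

Request:
{"fn": "arm_command", "kwargs": {
  "plan": [
    [1, 0, 0, 0.2, 0, 0, 0]
  ]
}}

```text
time: 2.87
ee_pos: [437.5, -165.2, 41.1]
eef_rot: [[-0.113, 0.994, 0.0], [0.994, 0.113, -0.0], [-0.0, 0.0, -1.0]]
ft_force: [0.5, -0.9, -0.6]
finger_gap: 0.1
gripper_force: 0.0
```

```bash
python3 - <<'E'
from h import *
f=np.load("pics/side0.npz");im0,d0=f["im"],f["d"]
b,e=r.get_image("side");a,d=r.get_image("top")
for im,dd in((im0,d0),(b,e)):
    hsv=cv2.cvtColor(im,cv2.COLOR_RGB2HSV).astype(int)
    m=np.zeros(dd.shape,bool);m[165:190,280:300]=True
    m&=(hsv[:,:,0]>95)&(hsv[:,:,0]<125)&(hsv[:,:,1]>100)
    P=pts("side",dd,m);print(m.sum(),P[::4].round(1).tolist())
# tool lowest things in the side/top depth near spot
P=pts("top",d,d>0);k=(np.hypot(P[:,0]-437,P[:,1]+165)<60)&(P[:,2]<400)
print(np.histogram(P[k,2],bins=range(30,200,10)))
f=lambda i:cv2.resize(i[:,:,::-1],None,fx=4.5,fy=4.5,interpolation=cv2.INTER_CUBIC)
cv2.imwrite("pics/c2.png",np.hstack([f(im0[130:215,260:345]),f(b[130:215,260:345])]))
E
```

```text
33 [[459.5, -207.0, 51.6], [453.7, -206.1, 50.0], [449.1, -199.7, 51.1], [445.5, -194.9, 50.8], [447.8, -184.9, 50.5], [453.9, -173.5, 49.0], [454.8, -161.5, 50.7], [437.2, -177.4, 50.5], [437.6, -171.6, 48.8]]
5 [[455.6, -168.9, 50.9], [448.0, -165.4, 52.0]]
(array([ 1, 32, 36,  1,  0,  0,  0,  0,  0,  0,  0,  0,  0,  0,  0,  0]), array([ 30,  40,  50,  60,  70,  80,  90, 100, 110, 120, 130, 140, 150,
       160, 170, 180, 190]))
```

View pics/c2.png

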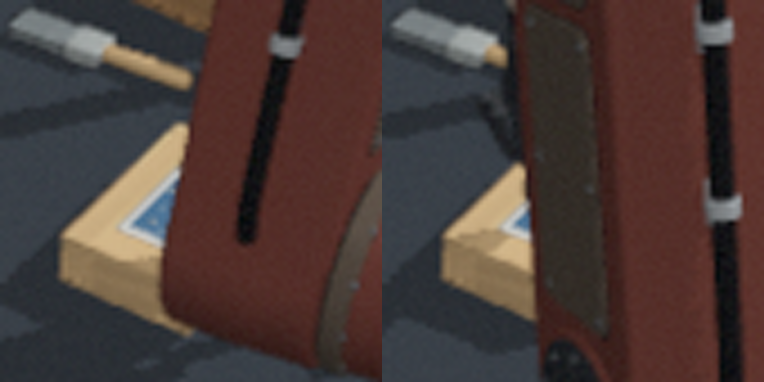

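The visible +y corner of the plate at (517,220) in the crop is unchanged and still at z of about 51. The fingers have therefore not reached it, so I check where the tool really is.

```bash
python3 - <<'E'
from h import *
s=r.read_state();print(s["joint_positions"].round(2),s["ee_pos"].round(1),s["ft_force"].round(2),s["finger_gap"])
f=np.load("pics/1.npz")
for n,im,d in(("side",f["b"],f["e"]),("top",f["a"],f["d"])):
    m=(d>0);v,u=np.nonzero(m);P=pts(n,d,m)
    k=(np.abs(P[:,0]-437)<110)&(np.abs(P[:,1]+165)<110)&(P[:,2]>60)&(P[:,2]<450)
    print(n,k.sum());i=np.flatnonzero(k);i=i[np.argsort(P[i,2])][:400:14]
    for j in i: print(u[j],v[j],P[j].round(),im[v[j],u[j]])
cv2.imwrite("pics/s1.png",f["b"][:,:,::-1])
E
```

```text
[-29.66  19.42 -30.87  39.74  -0.    53.87] [ 437.3 -165.1   40.9] [-0.25  0.14 -0.11] 0.10749285264919144
side 234
292 173 [ 444. -157.   89.] [87 65 51]
287 162 [ 465. -148.  136.] [28 32 37]
285 159 [ 478. -152.  142.] [28 30 35]
291 161 [ 444. -144.  153.] [45 31 31]
290 157 [ 458. -155.  159.] [34 29 32]
281 152 [ 497. -149.  167.] [36 37 41]
284 149 [ 495. -164.  174.] [62 66 71]
286 149 [ 486. -166.  177.] [46 48 51]
288 149 [ 469. -154.  192.] [25 29 30]
288 145 [ 455. -133.  226.] [22 24 26]
290 143 [ 442. -127.  244.] [44 27 27]
289 135 [ 453. -133.  271.] [44 30 33]
289 128 [ 454. -131.  300.] [60 46 42]
286 102 [ 481. -141.  389.] [67 38 34]
287 99 [ 477. -140.  402.] [54 27 23]
286 95 [ 481. -139.  416.] [72 40 37]
285 88 [ 493. -147.  435.] [65 35 33]
top 3
290 204 [ 491. -141.   62.] [255 255 223]
```

View pics/s1.png

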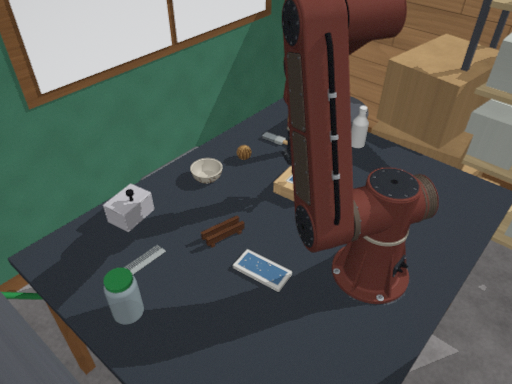

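The gripper peeks out left of the arm at about (286,155), and the fingers are hidden. I compare depth pixel by pixel over the plate corner that is visible in both frames.

```bash
python3 - <<'E'
from h import *
f=np.load("pics/side0.npz");im0,d0=f["im"],f["d"]
b,e=r.get_image("side")
np.set_printoptions(linewidth=200)
sl=np.s_[174:192,280:300]
print((e-d0)[sl].round().astype(int))
Z=np.zeros(e.shape);Z[e>0]=pts("side",e,e>0)[:,2];print(Z[sl].round().astype(int))
E
```

```text
[[    3     5     1   -12    -9    14    -5     0    -3    -3    -9     3   -58  -566  -574  -583  -588  -601  -608  -125]
 [    4    -1     4    -5    -1     1   -11    -1     4   -10     8     4     3  -560  -567  -585  -587  -596  -604  -121]
 [    9     0     1     1     2   -16    -2     3    -5     4   -11     7    -3  -559  -551  -569  -587  -588  -120  -125]
 [  -15    -3    16     8     9    -7     8    -2     0     4     3    -3    17  -542  -558  -565  -572  -574  -119  -122]
 [   -5    -2    -9    -5    14   -11    -3    -4    -3     9    -7     1    -5  -541  -545  -555  -571  -573  -120  -122]
 [   -6    -5     1     1     3    -3    -4    -3    -1    -2     4    -5    16  -535  -537  -556  -562  -576  -115  -127]
 [   -2     5    -3     2     0    11     0    -2     2     4     4    -2    -1  -529  -537  -551  -557  -127  -123  -119]
 [  -13    -1     1     3     2   -14    16     0     0    12   -10   -10     0  -513  -529  -535  -548  -120  -119  -116]
 [ 1685     6   -12     6     2     1     0    -1    -8     1     4    -4    -1  -515  -518  -526  -541  -116  -114 
[... 1909 characters left out ...]
50  51 374 378 382 390 396 400 406]
 [ 50  49  51  56  51  51  54  47  50  50  51  47  52 371 374 378 388 394 397 401]
 [ 46  54  55  46  52  53  48  51  48  55  49  50  42 366 372 376 385 388 393 397]
 [ 45  46  45  48  50  53  50  54  56  48  49  50  52 362 368 371 380 386 393 394]
 [ 36  40  43   0  49  49  47  57  53  51  48  55  50 360 366   0 378 386 390 393]
 [ 28  33  43  41  43  41  44  46  46  46  50  53  54  50 365 369 376 381 385 390]
 [ 29  31  29  35  40  40  35  47  43  43  50  50  52  52 357 365 372 378 381 385]
 [ 21  26  29  32  31  32  38  34  41  41  48  50  50  52 355 360 371 373 377 387]
 [ 20  21  22  24  25  29  33  34  35  38  39  40  44  45 355 356 365 368 374 379]]
```

The depth over the plate is unchanged, so there is no contact yet. I keep descending in small steps and watch the force.

Request:
{"fn": "arm_command", "kwargs": {
  "plan": [
    [1, 0, 0, 0.15, 0, 0, 0],
    [1, 0, 0, 0.25, 0, 0, 0]
  ]
}}

```text
time: 3.18
ee_pos: [437.6, -165.2, 38.6]
eef_rot: [[-0.113, 0.994, 0.0], [0.994, 0.113, -0.0], [-0.0, 0.0, -1.0]]
ft_force: [0.2, 0.3, 0.1]
finger_gap: -0.0
gripper_force: 0.0
```

```bash
python3 - <<'E'
from h import *
s=r.read_state();print(s["ft_force"].round(2),s["moment"].round(2),s["tau"].round(1),s["ee_pos"].round(1))
f=np.load("pics/1.npz");b,e=f["b"],f["e"]
c=r.get_calibration("side");K=c["intrinsics"]
def proj(p):
    q=(np.atleast_2d(p)-c["eye"])@c["rotation"];return np.c_[K[0,0]*q[:,0]/-q[:,2]+K[0,2],-K[1,1]*q[:,1]/-q[:,2]+K[1,2]].round(1)
yv=np.array([.994,.113]);xv=np.array([-.113,.994]);o=np.array([437.5,-165.2])
for a,bb in((42,38),(42,-38),(38,-42),(57,0),(14,11)):
    for z in(46,119,180): print(a,bb,z,proj([*(o+a*yv+bb*xv),z]))
cv2.imwrite("pics/c3.png",cv2.resize(b[90:200,245:345][:,:,::-1],None,fx=5.4,fy=5.4,interpolation=cv2.INTER_CUBIC))
E
```

```text
[0.18 0.29 0.13] [ 0.02 -0.04 -0.02] [  0.  -50.1  25.9   0.1   0.   -0. ] [ 437.6 -165.2   38.6]
42 38 46 [[279.8 182.5]]
42 38 119 [[280.6 167.6]]
42 38 180 [[281.3 154.6]]
42 -38 46 [[289.8 172.7]]
42 -38 119 [[290.9 158. ]]
42 -38 180 [[291.8 145.1]]
38 -42 46 [[291.2 172.5]]
38 -42 119 [[292.3 157.8]]
38 -42 180 [[293.3 144.9]]
57 0 46 [[281.7 176.1]]
57 0 119 [[282.5 161.4]]
57 0 180 [[283.3 148.4]]
14 11 46 [[289.5 181.5]]
14 11 119 [[290.6 166.7]]
14 11 180 [[291.5 153.6]]
```

View pics/c3.png

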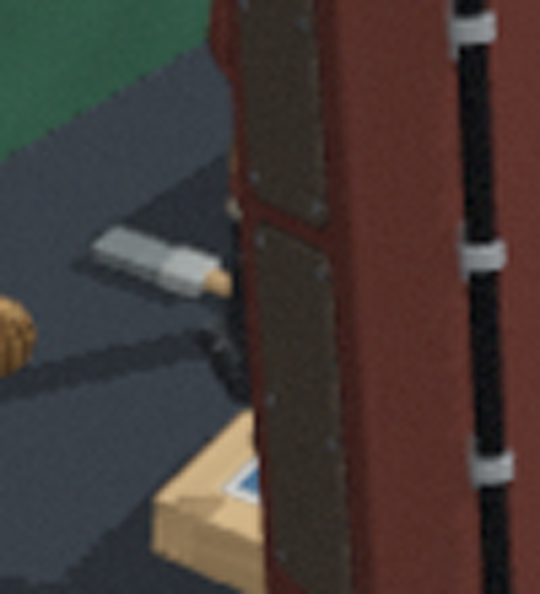

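The crop shows only a dark knuckle at about (282–290,153–164), which looks higher than expected. The start frame shows the open gripper clearly, so I check the reported TCP against that without viewing another picture.

```bash
python3 - <<'E'
from h import *
f=np.load("pics/side0.npz");im,d=f["im"],f["d"]
c=r.get_calibration("side");K=c["intrinsics"]
def proj(p):
    q=(np.atleast_2d(p)-c["eye"])@c["rotation"];return np.c_[K[0,0]*q[:,0]/-q[:,2]+K[0,2],-K[1,1]*q[:,1]/-q[:,2]+K[1,2],-q[:,2]].round(1)
o=np.array([185.3,-491.2,195.2]);y=np.array([.353,-.936,0])
for n,p in(("tcp",o),("tipA",o+50*y+[0,0,13]),("tipB",o-50*y+[0,0,13]),("grasp",o+[0,0,18.7]),("body",o+[0,0,73]),("flange?",o+[0,0,150])): print(n,proj(p))
m=d>0;P=np.zeros(d.shape+(3,));P[m]=pts("side",d,m)
near=m&(np.hypot(P[:,:,0]-185,P[:,:,1]+491)<110)&(P[:,:,2]<420)
near[:, :380]=False
v,u=np.nonzero(near)
for row in range(v.min(),v.max()+1,4):
    k=u[v==row]
    if len(k): print(row,k.min(),k.max(),P[row,k].mean(0).round())
E
```

```text
tcp [[ 399.6  138.6 1669.1]]
tipA [[ 401.8  129.2 1696.5]]
tipB [[ 399.   142.7 1624.9]]
grasp [[ 400.7  134.5 1657. ]]
body [[ 404.   122.3 1621.6]]
flange? [[ 408.8  104.  1571.5]]
83 403 403 [ 222. -482.  419.]
87 403 405 [ 213. -475.  409.]
91 402 423 [ 177. -469.  408.]
95 401 422 [ 175. -462.  397.]
99 400 421 [ 175. -465.  380.]
103 403 420 [ 168. -465.  367.]
107 403 414 [ 177. -473.  344.]
111 402 413 [ 174. -464.  332.]
115 402 411 [ 167. -445.  327.]
119 401 410 [ 164. -435.  317.]
123 401 408 [ 164. -433.  300.]
127 401 407 [ 159. -428.  288.]
131 400 405 [ 165. -441.  263.]
135 403 404 [ 161. -451.  242.]
163 381 391 [ 248. -575.    0.]
167 380 400 [ 219. -564.   -1.]
171 406 409 [ 150. -589.   -2.]
175 413 413 [ 120. -577.   -1.]
```

In the start frame the fingertips end about 30 mm higher than the reported TCP implies, so contact should come near a reported z of 20. I calibrate by touch, in small steps.

Request:
{"fn": "arm_command", "kwargs": {
  "plan": [
    [1, 0, 0, 0.2, 0, 0, 0],
    [1, 0, 0, 0.4, 0, 0, 0],
    [1, 0, 0, 0.6, 0, 0, 0],
    [1, 0, 0, 0.6, 0, 0, 0]
  ]
}}

```text
time: 3.52
ee_pos: [437.2, -165.0, 32.3]
eef_rot: [[-0.113, 0.994, -0.001], [0.994, 0.113, 0.0], [0.0, -0.001, -1.0]]
ft_force: [-0.8, 0.6, -0.2]
finger_gap: 0.3
gripper_force: 0.0
```

Request:
{"fn": "arm_command", "kwargs": {
  "plan": [
    [1, 0, 0, 0.15, 0, 0, 0],
    [1, 0, 0, 0.3, 0, 0, 0],
    [1, 0, 0, 0.3, 0, 0, 0]
  ]
}}

```text
time: 3.77
ee_pos: [437.4, -165.1, 29.4]
eef_rot: [[-0.113, 0.994, -0.0], [0.994, 0.113, 0.0], [0.0, -0.0, -1.0]]
ft_force: [-0.4, 0.0, -0.4]
finger_gap: 0.1
gripper_force: 0.0
```

Request:
{"fn": "arm_command", "kwargs": {
  "plan": [
    [1, 0, 0, 0.1, 0, 0, 0],
    [1, 0, 0, 0.2, 0, 0, 0],
    [1, 0, 0, 0.2, 0, 0, 0]
  ]
}}

```text
time: 4.02
ee_pos: [437.4, -165.2, 27.6]
eef_rot: [[-0.113, 0.994, -0.0], [0.994, 0.113, 0.0], [0.0, -0.0, -1.0]]
ft_force: [0.2, 0.9, -0.2]
finger_gap: 0.4
gripper_force: 0.0
```

Request:
{"fn": "arm_command", "kwargs": {
  "plan": [
    [1, 0, 0, 0.1, 0, 0, 0],
    [1, 0, 0, 0.2, 0, 0, 0],
    [1, 0, 0, 0.2, 0, 0, 0]
  ]
}}

```text
time: 4.27
ee_pos: [437.4, -165.2, 25.6]
eef_rot: [[-0.113, 0.994, -0.0], [0.994, 0.113, 0.0], [0.0, -0.0, -1.0]]
ft_force: [-0.7, -1.0, 0.1]
finger_gap: -0.1
gripper_force: 0.0
```

Request:
{"fn": "arm_command", "kwargs": {
  "plan": [
    [1, 0, 0, 0.1, 0, 0, 0],
    [1, 0, 0, 0.2, 0, 0, 0]
  ]
}}

```text
time: 4.43
ee_pos: [437.6, -165.2, 23.7]
eef_rot: [[-0.113, 0.994, 0.0], [0.994, 0.113, -0.0], [-0.0, 0.0, -1.0]]
ft_force: [0.5, -0.5, 0.4]
finger_gap: -0.2
gripper_force: 0.0
```

Request:
{"fn": "arm_command", "kwargs": {
  "plan": [
    [1, 0, 0, 0.1, 0, 0, 0],
    [1, 0, 0, 0.15, 0, 0, 0]
  ]
}}

```text
time: 4.6
ee_pos: [437.4, -165.1, 22.0]
eef_rot: [[-0.113, 0.994, -0.0], [0.994, 0.113, 0.0], [0.0, -0.0, -1.0]]
ft_force: [0.7, -0.1, -0.7]
finger_gap: 0.1
gripper_force: 0.0
```

Request:
{"fn": "arm_command", "kwargs": {
  "plan": [
    [1, 0, 0, 0.1, 0, 0, 0],
    [1, 0, 0, 0.2, 0, 0, 0]
  ]
}}

```text
time: 4.77
ee_pos: [437.5, -165.2, 20.1]
eef_rot: [[-0.113, 0.994, 0.0], [0.994, 0.113, -0.0], [-0.0, 0.0, -1.0]]
ft_force: [-0.3, 1.6, -0.8]
finger_gap: 0.1
gripper_force: 0.0
```

```bash
python3 - <<'E'
from h import *
b,e=r.get_image("side");s=r.read_state();print(s["ee_pos"].round(1),s["ft_force"].round(2))
f=np.load("pics/1.npz")["b"]
cv2.imwrite("pics/c4.png",cv2.resize(np.hstack([f[135:195,265:305],b[135:195,265:305]])[:,:,::-1],None,fx=9,fy=9,interpolation=cv2.INTER_CUBIC))
E
```

```text
[ 437.4 -165.1   20. ] [ 0.13 -0.17  0.68]
```

View pics/c4.png

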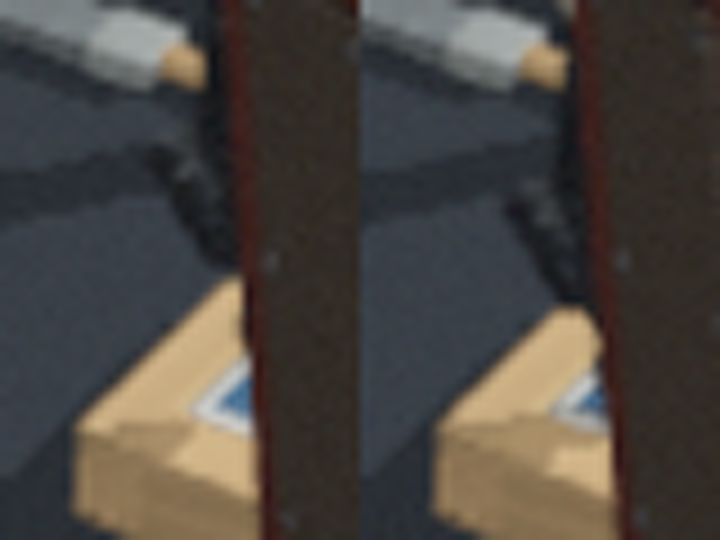

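The right half of the crop shows the knuckle about 5 px lower than before, which matches the 26 mm descent. The plate corner at (575,400) is still level, and the finger edge near (603,370) is still above it. I go on down.

Request:
{"fn": "arm_command", "kwargs": {
  "plan": [
    [1, 0, 0, 0.1, 0, 0, 0],
    [1, 0, 0, 0.2, 0, 0, 0]
  ]
}}

```text
time: 4.98
ee_pos: [437.5, -165.2, 18.1]
eef_rot: [[-0.113, 0.994, 0.0], [0.994, 0.113, -0.0], [-0.0, 0.0, -1.0]]
ft_force: [0.3, 0.2, 0.5]
finger_gap: 0.0
gripper_force: 0.0
```

Request:
{"fn": "arm_command", "kwargs": {
  "plan": [
    [1, 0, 0, 0.1, 0, 0, 0],
    [1, 0, 0, 0.15, 0, 0, 0]
  ]
}}

```text
time: 5.15
ee_pos: [437.4, -165.2, 16.6]
eef_rot: [[-0.113, 0.994, -0.0], [0.994, 0.113, 0.0], [0.0, -0.0, -1.0]]
ft_force: [-0.3, -0.6, 0.4]
finger_gap: -0.1
gripper_force: 0.0
```

Request:
{"fn": "arm_command", "kwargs": {
  "plan": [
    [1, 0, 0, 0.1, 0, 0, 0],
    [1, 0, 0, 0.15, 0, 0, 0]
  ]
}}

```text
time: 5.32
ee_pos: [437.6, -165.1, 15.3]
eef_rot: [[-0.113, 0.994, 0.0], [0.994, 0.113, 0.0], [0.0, 0.0, -1.0]]
ft_force: [-1.1, 1.6, 6.3]
finger_gap: -0.4
gripper_force: 3.1
```

Request:
{"fn": "arm_command", "kwargs": {
  "plan": [
    [1, 0, 0, 0.1, 0, 0, 0],
    [1, 0, 0, 0.15, 0, 0, 0]
  ]
}}

```text
time: 5.48
ee_pos: [437.5, -164.7, 13.9]
eef_rot: [[-0.113, 0.994, 0.0], [0.994, 0.113, 0.001], [0.001, 0.0, -1.0]]
ft_force: [-1.1, 3.3, 7.2]
finger_gap: -0.4
gripper_force: 3.4
```

Contact came at a reported z of about 15.5, so the true tips sit about 36 mm above the reported TCP. The force holds at 6–7 N while the end moves down, so +y is yielding.

Request:
{"fn": "arm_command", "kwargs": {
  "plan": [
    [1, 0, 0, 0.1, 0, 0, 0],
    [1, 0, 0, 0.2, 0, 0, 0]
  ]
}}

```text
time: 5.65
ee_pos: [437.4, -164.3, 11.9]
eef_rot: [[-0.113, 0.994, 0.0], [0.994, 0.113, 0.002], [0.002, 0.0, -1.0]]
ft_force: [-1.0, 5.6, 6.2]
finger_gap: -0.2
gripper_force: 3.7
```

Request:
{"fn": "arm_command", "kwargs": {
  "plan": [
    [1, 0, 0, 0.1, 0, 0, 0],
    [1, 0, 0, 0.2, 0, 0, 0]
  ]
}}

```text
time: 5.82
ee_pos: [437.4, -164.0, 9.8]
eef_rot: [[-0.113, 0.994, 0.0], [0.994, 0.113, 0.002], [0.002, 0.0, -1.0]]
ft_force: [-1.1, 6.8, 7.4]
finger_gap: 0.0
gripper_force: 3.9
```

Request:
{"fn": "arm_command", "kwargs": {
  "plan": [
    [1, 0, 0, 0.15, 0, 0, 0],
    [1, 0, 0, 0.3, 0, 0, 0]
  ]
}}

```text
time: 5.98
ee_pos: [437.3, -163.7, 6.7]
eef_rot: [[-0.113, 0.994, 0.0], [0.994, 0.113, 0.003], [0.003, 0.0, -1.0]]
ft_force: [-0.5, 7.4, 6.0]
finger_gap: 0.1
gripper_force: 4.0
```

Request:
{"fn": "arm_command", "kwargs": {
  "plan": [
    [1, 0, 0, 0.15, 0, 0, 0],
    [1, 0, 0, 0.25, 0, 0, 0]
  ]
}}

```text
time: 6.15
ee_pos: [437.3, -163.5, 4.1]
eef_rot: [[-0.114, 0.994, 0.0], [0.994, 0.114, 0.003], [0.003, 0.0, -1.0]]
ft_force: [-0.7, 7.0, 6.0]
finger_gap: 0.3
gripper_force: 3.9
```

Request:
{"fn": "arm_command", "kwargs": {
  "plan": [
    [1, 0, 0, 0.15, 0, 0, 0],
    [1, 0, 0, 0.25, 0, 0, 0]
  ]
}}

```text
time: 6.32
ee_pos: [437.3, -163.6, 1.6]
eef_rot: [[-0.114, 0.994, 0.0], [0.994, 0.114, 0.003], [0.003, 0.0, -1.0]]
ft_force: [0.5, 6.8, 5.1]
finger_gap: 0.2
gripper_force: 3.8
```

Request:
{"fn": "arm_command", "kwargs": {
  "plan": [
    [1, 0, 0, 0.1, 0, 0, 0],
    [1, 0, 0, 0.2, 0, 0, 0]
  ]
}}

```text
time: 6.48
ee_pos: [437.3, -163.7, -0.3]
eef_rot: [[-0.114, 0.994, 0.0], [0.994, 0.114, 0.003], [0.003, 0.0, -1.0]]
ft_force: [-0.3, 6.6, 4.2]
finger_gap: 0.2
gripper_force: 3.6
```

Request:
{"fn": "arm_command", "kwargs": {
  "plan": [
    [1, 0, 0, 0.1, 0, 0, 0],
    [1, 0, 0, 0.15, 0, 0, 0]
  ]
}}

```text
time: 6.65
ee_pos: [437.4, -163.8, -1.5]
eef_rot: [[-0.114, 0.994, 0.0], [0.994, 0.114, 0.003], [0.002, 0.001, -1.0]]
ft_force: [-1.9, 6.6, 17.3]
finger_gap: -0.1
gripper_force: 9.4
```

Request:
{"fn": "arm_command", "kwargs": {
  "plan": [
    [1, 0, 0, 0.1, 0, 0, 0],
    [1, 0, 0, 0.1, 0, 0, 0]
  ]
}}

```text
time: 6.82
ee_pos: [437.5, -163.8, -1.9]
eef_rot: [[-0.114, 0.994, 0.001], [0.994, 0.114, 0.002], [0.002, 0.001, -1.0]]
ft_force: [-3.0, 8.6, 20.5]
finger_gap: 0.1
gripper_force: 12.0
```

The end stop is reached: 17.5 mm of travel and the force rising to 20 N. Tipping is done and +y was the hollow end. I go up, open, and move over the raised -y end.

Request:
{"fn": "arm_command", "kwargs": {
  "plan": [
    [1, 0, 0, -3, 0, 0, 0],
    [1, 0, 0, -6, 0, 0, 0],
    [1, 0, 0, -8, 0, 0, 0],
    [0, -3, 0, -8, 0, 0, 0],
    [0, -6, 0, -8, 0, 0, 0],
    [0, -9.1, 0, -8, 0, 0, 0],
    [0, -9.1, 0, -8, 0, 0, 0],
    [0, -9.1, 0, -8, 0, 0, 0],
    [0, -9.1, 0, -8, 0, 0, 0],
    [0, -9.1, 0, -8, 0, 0, 0],
    [0, -9.1, 0, -8, 0, 0, 0]
  ]
}}

```text
time: 7.73
ee_pos: [447.5, -254.5, 77.1]
eef_rot: [[-0.114, 0.994, -0.0], [0.994, 0.114, 0.001], [0.001, -0.0, -1.0]]
ft_force: [0.8, 0.3, -0.4]
finger_gap: 85.2
gripper_force: 0.0
```

```bash
python3 - <<'E'
from h import *
s=r.read_state();print(s["ee_pos"].round(1),s["ft_force"].round(2),s["finger_gap"])
b,e=r.get_image("side");a,d=r.get_image("top");np.savez("pics/5.npz",a=a,d=d,b=b,e=e)
for n,im,dd in(("side",b,e),("top",a,d)):
    hsv=cv2.cvtColor(im,cv2.COLOR_RGB2HSV).astype(int)
    m=(hsv[:,:,0]>95)&(hsv[:,:,0]<125)&(hsv[:,:,1]>90)&(hsv[:,:,2]>60)&(dd>0)
    P=pts(n,dd,m);k=(np.hypot(P[:,0]-442,P[:,1]+210)<80)&(P[:,2]<110);Q=P[k]-[442,-210,0]
    sU=Q@[-.113,.9936,0];print(n,k.sum(),np.c_[sU,Q[:,2]][np.argsort(sU)][::6].round().tolist())
E
```

```text
[ 447.5 -254.5   77.1] [ 0.76  0.3  -0.35] 85.23441439521734
side 4 [[31.0, 30.0]]
top 180 [[-29.0, 61.0], [-22.0, 58.0], [-18.0, 57.0], [-13.0, 65.0], [-10.0, 54.0], [-7.0, 60.0], [-5.0, 61.0], [-2.0, 48.0], [0.0, 52.0], [3.0, 57.0], [5.0, 52.0], [8.0, 53.0], [10.0, 42.0], [12.0, 50.0], [15.0, 53.0], [17.0, 43.0], [20.0, 41.0], [22.0, 51.0], [24.0, 39.0], [26.0, 45.0], [28.0, 44.0], [31.0, 41.0], [32.0, 37.0], [35.0, 31.0], [36.0, 39.0], [39.0, 37.0], [43.0, 43.0], [46.0, 31.0], [48.0, 32.0], [51.0, 27.0]]
```

The plate stays tipped, with top-view heights running from 61 at -y to 27 at +y. I descend around the raised end, not yet closing.

Request:
{"fn": "arm_command", "kwargs": {
  "plan": [
    [0, 0, 0, 2, 0, 0, 0],
    [0, 0, 0, 4, 0, 0, 0],
    [0, 0, 0, 5.4, 0, 0, 0],
    [0, 0, 0, 6.1, 0, 0, 0],
    [0, 0, 0, 6.4, 0, 0, 0],
    [0, 0, 0, 6.4, 0, 0, 0]
  ]
}}

```text
time: 8.33
ee_pos: [447.6, -255.3, 13.0]
eef_rot: [[-0.113, 0.994, -0.001], [0.994, 0.113, 0.0], [0.0, -0.0, -1.0]]
ft_force: [0.3, 0.1, 0.3]
finger_gap: 85.4
gripper_force: 0.0
```

Request:
{"fn": "arm_command", "kwargs": {
  "plan": [
    [0.2, 0, 0, 0, 0, 0, 0],
    [0.2, 0, 0, 0, 0, 0, 0],
    [0.2, 0, 0, 0, 0, 0, 0]
  ],
  "grip_force": 25
}}

```text
time: 8.58
ee_pos: [448.3, -256.0, 14.0]
eef_rot: [[-0.113, 0.994, 0.001], [0.994, 0.113, -0.001], [-0.001, 0.001, -1.0]]
ft_force: [-0.8, 0.4, 0.6]
finger_gap: 68.5
gripper_force: 0.0
```

Request:
{"fn": "arm_command", "kwargs": {
  "plan": [
    [1, 0, 0, 0, 0, 0, 0],
    [1, 0, 0, 0, 0, 0, 0],
    [1, 0, 0, 0, 0, 0, 0],
    [1, 0, 0, 0, 0, 0, 0],
    [1, 0, 0, 0, 0, 0, 0]
  ],
  "grip_force": 25
}}

```text
time: 9.0
ee_pos: [448.1, -256.0, 13.8]
eef_rot: [[-0.113, 0.994, 0.001], [0.994, 0.113, -0.001], [-0.001, 0.001, -1.0]]
ft_force: [-0.1, -0.1, 5.9]
finger_gap: 61.4
gripper_force: 28.9
```

Request:
{"fn": "arm_command", "kwargs": {
  "plan": [
    [1, 0, 0, 0, 0, 0, 0],
    [1, 0, 0, 0, 0, 0, 0],
    [1, 0, 0, -0.2, 0, 0, 0],
    [1, 0, 0, -0.5, 0, 0, 0],
    [1, 0, 0, -1, 0, 0, 0],
    [1, 0, 0, -1.5, 0, 0, 0],
    [1, 0, 0, -1.5, 0, 0, 0]
  ],
  "grip_force": 100
}}

```text
time: 9.58
ee_pos: [448.3, -256.0, 29.3]
eef_rot: [[-0.113, 0.994, 0.001], [0.994, 0.113, -0.001], [-0.001, 0.001, -1.0]]
ft_force: [0.1, 0.3, -2.1]
finger_gap: 59.6
gripper_force: 107.6
```

The lift is clean, with about 0.21 kg in hand. I compute the transport, first to a hover over the stand with the plate levelled.

```bash
cat > go.py <<'E'
from h import *
from scipy.spatial.transform import Rotation as Ro
def goal(c,th,hover,cen=(475.7,199.5),yaw=75.4):
    """c: plate centre in tool, th: plate tilt in tool; prints shift in cm, turn in rad"""
    s=r.read_state();R=Ro.from_matrix(s["eef_rot"]).as_matrix();p=s["ee_pos"]
    a=np.radians(yaw);B=np.array([[np.sin(a),np.cos(a),0],[-np.cos(a),np.sin(a),0],[0,0,1]])
    T=np.array([[0,np.cos(th),np.sin(th)],[1,0,0],[0,np.sin(th),-np.cos(th)]])
    Rg=B@T.T;pg=np.array([*cen,51+hover])-Rg@c
    print("tcp goal",pg.round(1),"shift cm",(R.T@(pg-p)/10).round(2),"turn",Ro.from_matrix(R.T@Rg).as_rotvec().round(3),"ee",p.round(1))
    return Rg,pg
E
python3 - <<'E'
from go import *
Rg,pg=goal(np.array([48.8,0,-31.7]),.42,50);print(Rg.round(2))
E
```

```text
tcp goal [467.7 168.9  52.2] shift cm [42.    6.73 -2.33] turn [-0.076  0.416  0.363] ee [ 448.3 -256.    29.3]
[[ 0.23  0.97  0.1 ]
 [ 0.88 -0.25  0.39]
 [ 0.41  0.   -0.91]]
```

Request:
{"fn": "arm_command", "kwargs": {
  "plan": [
    [1, 0, 0, -2, 0, 0, 0],
    [1, 0, 0, -4, 0, 0, 0],
    [1, 0, 0, -6, 0, 0, 0],
    [1, 0, 0, -8, 0, 0, 0],
    [1, 0, 0, -10, 0, 0, 0],
    [1, 0, 0, -12, 0, 0, 0],
    [1, 0, 0, -12, 0, 0, 0]
  ]
}}

```text
time: 10.17
ee_pos: [449.5, -257.0, 151.8]
eef_rot: [[-0.113, 0.994, 0.004], [0.994, 0.113, -0.004], [-0.004, 0.004, -1.0]]
ft_force: [0.7, -0.3, -1.8]
finger_gap: 59.6
gripper_force: 109.4
```

Request:
{"fn": "arm_command", "kwargs": {
  "plan": [
    [1, 2, 0.3, 0.2, 0, 0.03, 0.03],
    [1, 5, 0.8, 0.4, -0.01, 0.07, 0.06],
    [1, 9, 1.4, 0.8, -0.02, 0.11, 0.1],
    [1, 13, 2.1, 1, -0.03, 0.15, 0.13],
    [1, 17, 2.7, 1.3, -0.035, 0.19, 0.17],
    [1, 21, 3.4, 1.6, -0.04, 0.23, 0.2],
    [1, 25, 4, 2, -0.05, 0.27, 0.23],
    [1, 29, 4.7, 2.2, -0.055, 0.31, 0.26],
    [1, 33, 5.3, 2.5, -0.06, 0.34, 0.3],
    [1, 37, 6, 2.7, -0.07, 0.38, 0.33],
    [1, 40, 6.4, 3, -0.075, 0.41, 0.35],
    [1, 42, 6.7, 3, -0.076, 0.416, 0.363]
  ]
}}

```text
time: 11.17
ee_pos: [465.0, 171.6, 116.7]
eef_rot: [[0.232, 0.968, 0.099], [0.882, -0.252, 0.397], [0.409, -0.005, -0.912]]
ft_force: [-0.2, -0.8, -1.3]
finger_gap: 59.9
gripper_force: 109.4
```

```bash
cat > plate.py <<'E'
from go import *
def fit(tag):
    s=r.read_state()
    for n in("side","top"):
        im,d=r.get_image(n);cv2.imwrite(f"pics/{tag}{n}.png",im[:,:,::-1])
        hsv=cv2.cvtColor(im,cv2.COLOR_RGB2HSV).astype(int)
        m=(hsv[:,:,0]>95)&(hsv[:,:,0]<125)&(hsv[:,:,1]>90)&(hsv[:,:,2]>60)&(d>0)
        P=pts(n,d,m);k=(np.hypot(P[:,0]-476,P[:,1]-199)<110)&(P[:,2]>30)
        if k.sum()<20: print(n,"few",k.sum());continue
        Q=P[k];z=np.median(Q[:,2]);M=np.zeros(d.shape,bool);v,u=np.nonzero(m);M[v[k],u[k]]=True
        C=np.c_[Q[:,:2]-[476,199],np.ones(len(Q))];g=np.linalg.lstsq(C,Q[:,2],rcond=None)[0]
        a=np.radians(75.4);print(n,k.sum(),"z",round(z,1),"slope along",(g[:2]@[np.cos(a),np.sin(a)]).round(3),"across",(g[:2]@[np.sin(a),-np.cos(a)]).round(3),"z at c",g[2].round(1),"rect",rect(n,M,g[2]))
    print(s["ee_pos"].round(1),s["ft_force"].round(1))
E
python3 - <<'E'
from plate import *
fit("a")
E
```

```text
side 249 z 169.1 slope along 0.01 across -0.022 z at c 169.0 rect (array([472.66442871, 201.98812866]), array([109.2311554 ,  39.21400833]), np.float32(77.33082))
top 320 z 170.1 slope along -0.285 across -0.108 z at c 174.3 rect (array([471.55889893, 201.93437195]), array([112.37639618,  40.52212524]), np.float32(77.25416))
[465.  171.6 116.7] [-0.2 -0.8 -1.3]
```

The plate is level to 0.01 and its centre is about (472,202) while the arm is still settling. I lower to a 30 mm hover, let it settle, and measure again.

Request:
{"fn": "arm_command", "kwargs": {
  "plan": [
    [1, -0.7, 0, 1.55, 0, 0, 0],
    [1, -1.4, 0, 3.1, 0, 0, 0],
    [1, -2.1, 0, 4.65, 0, 0, 0],
    [1, -2.8, 0, 6.2, 0, 0, 0],
    [1, -3.2, 0, 7.1, 0, 0, 0],
    [1, -3.5, 0, 7.75, 0, 0, 0],
    [1, -3.5, 0, 7.75, 0, 0, 0],
    [1, -3.5, 0, 7.75, 0, 0, 0],
    [1, -3.5, 0, 7.75, 0, 0, 0]
  ]
}}

```text
time: 12.02
ee_pos: [467.3, 168.8, 33.7]
eef_rot: [[0.231, 0.968, 0.103], [0.883, -0.253, 0.395], [0.408, -0.001, -0.913]]
ft_force: [0.7, -0.5, -2.0]
finger_gap: 59.8
gripper_force: 109.5
```

```bash
python3 - <<'E'
from plate import *
fit("b")
goal(np.array([48.8,0,-31.7]),.42,0)
im=cv2.imread("pics/bside.png")[150:290,130:330];cv2.imwrite("pics/bc.png",cv2.resize(im,None,fx=4,fy=4,interpolation=cv2.INTER_CUBIC))
E
```

```text
side 243 z 85.8 slope along 0.008 across -0.029 z at c 85.8 rect (array([475.17510986, 199.20095825]), array([109.42805481,  40.73540497]), np.float32(75.27204))
top 288 z 86.4 slope along -0.232 across -0.055 z at c 89.5 rect (array([473.76202393, 197.57644653]), array([112.42041779,  39.9755249 ]), np.float32(76.845955))
[467.3 168.8  33.7] [ 0.7 -0.5 -2. ]
tcp goal [467.7 168.9   2.2] shift cm [-1.28  0.03  2.9 ] turn [ 0.    -0.001 -0.   ] ee [467.4 168.8  33.8]
```

View pics/bc.png

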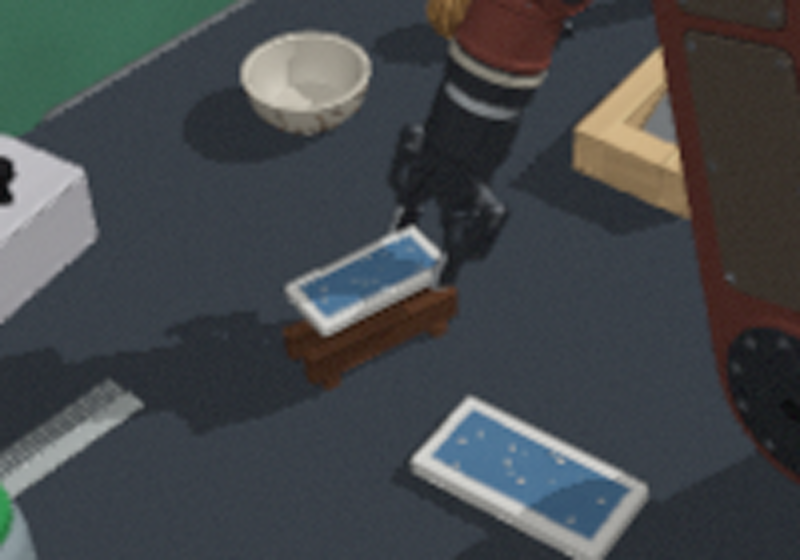

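The crop shows the blue face up and level, with the plate over the rails at (365,280) and aligned with them. The two views put its centre within about 1.5 mm of the target. I lower it.

Request:
{"fn": "arm_command", "kwargs": {
  "plan": [
    [1, -0.3, 0, 0.7, 0, 0, 0],
    [1, -0.6, 0, 1.4, 0, 0, 0],
    [1, -0.85, 0, 1.9, 0, 0, 0],
    [1, -1, 0, 2.2, 0, 0, 0],
    [1, -1, 0, 2.2, 0, 0, 0],
    [1, -1, 0, 2.2, 0, 0, 0]
  ]
}}

```text
time: 12.62
ee_pos: [466.4, 168.9, 8.6]
eef_rot: [[0.231, 0.968, 0.101], [0.883, -0.252, 0.396], [0.408, -0.002, -0.913]]
ft_force: [0.0, 0.2, -2.2]
finger_gap: 59.8
gripper_force: 109.5
```

Request:
{"fn": "arm_command", "kwargs": {
  "plan": [
    [1, -0.04, 0, 0.09, 0, 0, 0],
    [1, -0.08, 0, 0.18, 0, 0, 0],
    [1, -0.08, 0, 0.18, 0, 0, 0]
  ]
}}

```text
time: 12.87
ee_pos: [466.8, 168.9, 7.1]
eef_rot: [[0.231, 0.968, 0.102], [0.883, -0.252, 0.395], [0.408, -0.001, -0.913]]
ft_force: [-0.3, 0.1, -0.9]
finger_gap: 60.0
gripper_force: 109.5
```

Request:
{"fn": "arm_command", "kwargs": {
  "plan": [
    [1, -0.04, 0, 0.09, 0, 0, 0],
    [1, -0.08, 0, 0.18, 0, 0, 0],
    [1, -0.08, 0, 0.18, 0, 0, 0]
  ]
}}

```text
time: 13.12
ee_pos: [466.6, 168.9, 5.0]
eef_rot: [[0.231, 0.968, 0.102], [0.883, -0.252, 0.395], [0.408, -0.002, -0.913]]
ft_force: [-0.3, -0.8, -1.2]
finger_gap: 59.6
gripper_force: 109.5
```

Request:
{"fn": "arm_command", "kwargs": {
  "plan": [
    [1, -0.04, 0, 0.09, 0, 0, 0],
    [1, -0.06, 0, 0.14, 0, 0, 0],
    [1, -0.06, 0, 0.14, 0, 0, 0]
  ]
}}

```text
time: 13.37
ee_pos: [466.8, 168.9, 3.6]
eef_rot: [[0.231, 0.968, 0.102], [0.883, -0.252, 0.395], [0.408, -0.001, -0.913]]
ft_force: [-0.6, -1.3, 0.1]
finger_gap: 60.0
gripper_force: 109.7
```

Request:
{"fn": "arm_command", "kwargs": {
  "plan": [
    [1, -0.02, 0, 0.05, 0, 0, 0],
    [1, -0.04, 0, 0.09, 0, 0, 0],
    [1, -0.04, 0, 0.09, 0, 0, 0]
  ]
}}

```text
time: 13.62
ee_pos: [466.8, 169.0, 3.5]
eef_rot: [[0.231, 0.968, 0.102], [0.883, -0.253, 0.396], [0.409, -0.001, -0.912]]
ft_force: [-7.2, -6.9, 18.5]
finger_gap: 59.8
gripper_force: 112.3
```

Contact on the rails at 18 N. I ease off by half a millimetre, soften the grip, then open.

Request:
{"fn": "arm_command", "kwargs": {
  "plan": [
    [1, 0.02, 0, -0.05, 0, 0, 0],
    [1, 0.02, 0, -0.05, 0, 0, 0],
    [1, 0.02, 0, -0.05, 0, 0, 0]
  ],
  "grip_force": 20
}}

```text
time: 13.87
ee_pos: [466.8, 168.9, 3.6]
eef_rot: [[0.231, 0.968, 0.102], [0.883, -0.253, 0.396], [0.409, -0.001, -0.913]]
ft_force: [-3.9, -3.6, 11.0]
finger_gap: 59.8
gripper_force: 111.1
```

Request:
{"fn": "arm_command", "kwargs": {
  "plan": [
    [0.15, 0, 0, 0, 0, 0, 0],
    [0.15, 0, 0, 0, 0, 0, 0],
    [0.15, 0, 0, 0, 0, 0, 0],
    [0.15, 0, 0, 0, 0, 0, 0],
    [0.08, 0, 0, 0, 0, 0, 0],
    [0.08, 0, 0, 0, 0, 0, 0]
  ]
}}

```text
time: 14.37
ee_pos: [466.7, 168.9, 3.0]
eef_rot: [[0.231, 0.968, 0.102], [0.883, -0.252, 0.395], [0.408, -0.002, -0.913]]
ft_force: [0.3, 0.4, 1.0]
finger_gap: 78.7
gripper_force: 0.0
```

Request:
{"fn": "arm_command", "kwargs": {
  "plan": [
    [0, 0, 0, -0.5, 0, 0, 0],
    [0, 0, 0, -1.5, 0, 0, 0],
    [0, 0, 0, -3, 0, 0, 0],
    [0, 0, 0, -6, 0, 0, 0],
    [0, 0, 0, -9, 0, 0, 0],
    [0, 0, 0, -12, 0, 0, 0],
    [0, 0, 0, -15, 0, 0, 0],
    [0, 0, 0, -15, 0, 0, 0],
    [0, 0, 0, -15, 0, 0, 0]
  ]
}}

```text
time: 15.12
ee_pos: [452.6, 108.7, 141.5]
eef_rot: [[0.231, 0.967, 0.105], [0.883, -0.254, 0.394], [0.408, 0.002, -0.913]]
ft_force: [0.1, -0.1, 0.8]
finger_gap: 85.2
gripper_force: 0.0
```

```bash
python3 - <<'E'
from plate import *
fit("c")
a=cv2.imread("pics/cside.png")[180:270,170:280];b=cv2.imread("pics/ctop.png")[170:260,155:265];cv2.imwrite("pics/cc.png",cv2.resize(np.hstack([a,b]),None,fx=3.6,fy=3.6,interpolation=cv2.INTER_CUBIC))
E
```

```text
side 240 z 56.0 slope along -0.006 across -0.037 z at c 55.9 rect (array([474.58877563, 199.19947815]), array([108.37259674,  37.46660233]), np.float32(77.91916))
top 256 z 56.5 slope along -0.004 across -0.005 z at c 56.3 rect (array([474.08364868, 200.06407166]), array([107.10965729,  38.85369873]), np.float32(77.800385))
[452.6 108.7 141.5] [ 0.1 -0.1  0.8]
```

View pics/cc.png

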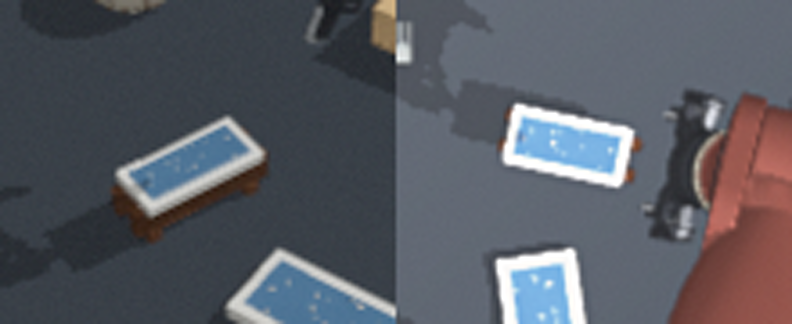

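The last crop shows the plate flat on both rails, blue face up, with rail ends showing evenly at both ends at (503,130) and (635,160). Its centre is about (474,200), it is level, and its top is at z of about 56. The gripper is clear, so I hand in.

```bash
python3 -c "
from plant import r
print(r.hand_in())"
```

```text
the job is handed in; nothing more can be done
None
```

The job is handed in: I tipped the plate at its +y end, lifted it out by the raised end and let go of it on the drying stand, flat, blue face up, centred within about 2 mm and turned about 2° from the rails. It took about 15 s, and contact forces stayed near 20 N or below.

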